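Sort the freshly cut circuit boards into trays and scrap bin

TASK

The green circuit boards on the mat have just been cut from their panel: set each good one down flat in the free pocket of the grey tray that already holds a board of its kind, and put the one with the red reject sticker into the red scrap bin. Lower every board gently into its place rather than dropping it. The blue boards belong to the next job: leave them where they are.

Things in the scene. Friction and masses are not known exactly. Their poses are not given: they have to be found in the camera images.
- board_transformer_grip (a point): Good green transformer board, 66 x 46 mm (long side along its x), about 0.1 kg. Its tall part: transformer, yellow tape and dark core, no sticker, 32 mm along x, 30 along y, top 42 mm over the underside. Other parts are at most 12 mm. This point: middle of the tall part, over the board's centre, 32 mm above its underside, z up; gripped here, fingers clear the low parts and the tray rims.
- board_heatsink_grip (a point): Good green heat-sink board, 66 x 46 mm (long side along its x), about 0.1 kg. Its tall part: silvery finned heat sink, 18 mm along x, 40 along y, top 42 mm over the underside. Other parts are at most 12 mm. This point: middle of the tall part, over the board's centre, 32 mm above its underside, z up; gripped here, fingers clear the low parts and the tray rims.
- board_capacitor_grip (a point): Good green capacitor board, 66 x 46 mm (long side along its x), about 0.1 kg. Its tall part: upright round black capacitor, silvery top, 30 mm diameter, top 44 mm over the underside. Other parts are at most 12 mm. This point: middle of the tall part, over the board's centre, 32 mm above its underside, z up; gripped here, fingers clear the low parts and the tray rims.
- board_reject_grip (a point): Rejected green transformer board with a 19 mm round red sticker on its transformer, 66 x 46 mm (long side along its x), about 0.1 kg. Its tall part: transformer 32 mm along x, 30 along y, top 42 mm over the underside. Other parts are at most 12 mm. This point: middle of the tall part, over the board's centre, 32 mm above its underside, z up; gripped here, fingers clear the low parts and the tray rims.
- blue_heatsink_grip (a point): Blue board of the next job with a heat sink, otherwise like the green heat-sink board; to be left alone. Same point: 32 mm above its underside, over its centre.
- blue_capacitor_grip (a point): Blue board of the next job with a capacitor, otherwise like the green capacitor board; to be left alone. Same point: 32 mm above its underside, over its centre.
- tray_transformer_pocket (a point): Light-grey two-pocket tray, fixed, 94 x 157 mm, with a green transformer board fixed in one pocket (47 mm tall, 85 mm from the free pocket's centre along y). The other pocket is free: this point is the centre of its floor, 3 mm above the table, axes the tray's; pocket 84 mm along x, 62 mm along y, walls 8 mm above its floor.
- tray_heatsink_pocket (a point): Light-grey two-pocket tray, fixed, 94 x 157 mm, with a green heat-sink board fixed in one pocket (47 mm tall, 85 mm from the free pocket's centre along y). The other pocket is free: this point is the centre of its floor, 3 mm above the table, axes the tray's; pocket 84 mm along x, 62 mm along y, walls 8 mm above its floor.
- tray_capacitor_pocket (a point): Light-grey two-pocket tray, fixed, 94 x 157 mm, with a green capacitor board fixed in one pocket (47 mm tall, 85 mm from the free pocket's centre along y). The other pocket is free: this point is the centre of its floor, 3 mm above the table, axes the tray's; pocket 84 mm along x, 62 mm along y, walls 8 mm above its floor.
- scrap_bin_in (a point): Open red scrap bin, fixed, 165 x 180 mm outside (x, y), 60 mm high, 4 mm walls, with a few flat broken green rail strips on its floor. This point is the centre of its floor, 4 mm above the table; axes along its sides, z up.

How it is judged:
At the end, for the whole second after the job is handed in: Each good green board flat (0.08 rad) on the floor of its kind's free pocket, within 15 mm of its centre, long side along the pocket (0.35 rad, either way round); the stickered board in the scrap bin, below its rim; all at rest; blue boards within 20 mm of their start (horizontal distance between board_transformer_grip and tray_transformer_pocket below 0.015 m and z of board_transformer_grip in the frame of tray_transformer_pocket between 0.027 and 0.036 m and angle between each of board_transformer_grip, board_heatsink_grip, board_capacitor_grip's own z axis and vertical below 0.08 rad and angle between the x axis of board_transformer_grip and the x axis of tray_transformer_pocket, either way round below 0.35 rad and horizontal distance between board_heatsink_grip and tray_heatsink_pocket below 0.015 m and z of board_heatsink_grip in the frame of tray_heatsink_pocket between 0.027 and 0.036 m and angle between the x axis of board_heatsink_grip and the x axis of tray_heatsink_pocket, either way round below 0.35 rad and horizontal distance between board_capacitor_grip and tray_capacitor_pocket below 0.015 m and z of board_capacitor_grip in the frame of tray_capacitor_pocket between 0.027 and 0.036 m and angle between the x axis of board_capacitor_grip and the x axis of tray_capacitor_pocket, either way round below 0.35 rad and x of board_reject_grip in the frame of scrap_bin_in between -0.075 and 0.075 m and y of board_reject_grip in the frame of scrap_bin_in between -0.083 and 0.083 m and z of board_reject_grip in the frame of scrap_bin_in below 0.045 m and linear speed of each of board_transformer, board_heatsink, board_capacitor, board_reject below 0.02 m/s and distance of each of blue_heatsink_grip, blue_capacitor_grip from where it was at the start of the episode below 0.02 m); the robot touches nothing.
It fails at once if a green board is dropped (in free fall, out of the fingers, faster than 0.7 m/s, which takes a fall of about 25 mm) ((linear speed of board_transformer above 0.7 m/s and contact force between the fingers and board_transformer below 0.05 N) or (linear speed of board_heatsink above 0.7 m/s and contact force between the fingers and board_heatsink below 0.05 N) or (linear speed of board_capacitor above 0.7 m/s and contact force between the fingers and board_capacitor below 0.05 N) or (linear speed of board_reject above 0.7 m/s and contact force between the fingers and board_reject below 0.05 N)).
It fails at once if a blue board is pushed or carried more than 20 mm from where it started (distance of any of blue_heatsink_grip, blue_capacitor_grip from where it was at the start of the episode above 0.02 m).
It also fails if it takes over 112 s, if anything falls off the work surface, if the arm or the gripper's body presses on something with over 40 N, if the wrist force passes 120 N, or if a joint passes its speed limit or range.

ROBOT

A 6-joint arm with a two-finger parallel gripper is mounted at the origin on the work surface. World frame = base frame: x ahead of the robot, y to its left, z up, the work surface at z = 0. Lengths are in m, angles in rad, forces in N, time in s.
With the tool pointing down it reaches from about 0.25 to 0.775 m from the base axis. Payload 4 kg.
Tool frame: the origin (TCP) lies at the very end of the fingers, on their centre line; the grasp point (between the pads) lies hold_point_z behind it (hold_point_z is the distance from the TCP to the grasp point, in m); z points along the fingers, y is the direction in which the jaws open and shut (so a half turn about z gives the same grasp; the last joint's range is limited). The gripper opens to 94 mm and grips with 3 to 60 N. Pads are 16 mm wide; open, the fingers measure 119 mm over their backs; the gripper's body (75 mm by 177 mm) begins 78 mm behind the grasp point.
Start: joints at [-1.263, 0.087, 1.371, -0, 1.684, -0.103], TCP at [0.22, -0.504, 0.206] pointing down, gripper open.
Joint ranges: [-3.1, 3.1], [-0.76, 2.03], [0.27, 2.55], [-1.08, 4.22], [0.17, 2.65], [-2.57, 2.57]. Speed limits (rad/s): [2.79, 2.79, 3.14, 3.14, 3.14, 3.14].

INTERFACE

Orientations are given as [roll, pitch, yaw] about the fixed x, y, z axes, in that order (R = Rz(yaw) Ry(pitch) Rx(roll)).
In Python, from bench import * gives the robot as it stands.
- The arm moves only by the tool step_arm, never from a script. Its argument "increments" is text: rows parted by semicolons, each of 6 numbers parted by spaces: the shift along the tool's x, y, z in cm, then the turn, a rotation vector about the tool's x, y, z in rad. A call has 1 to 5 rows; each row shifts and turns the commanded pose from where the row before left it, along the tool's axes as they then stand; what a row does not reach is not made up. A row lasts 1/10 s, in which the tool goes at most 50 mm and 8.59 degrees, less where a joint would pass 70% of its speed; a pose out of reach is approached as far as the arm can. A call is refused whole if a number of a shift passes 5 or a number of a turn 0.15, either way. A call with a gripper value outside its range is refused whole. "claw" is the gripper's target within -1 to 1 (shut at 1, half-way at 0, fully open at -1), set as the call begins (left out, the last holds). The fingers move at their own pace and stop on an object; the grip force is fixed at half the most. Time passes only in rows, so rows that do not move let the fingers close. It gives the time, the measured TCP pose, the force and the opening at its end, in the units of the state.
- get_obs(): the state, without advancing time (a new reading comes with each control period).
- snapshot(name): name is "side" or "top" or "wrist"; returns the picture (420x560x3 uint8, red, green, blue); there is no depth.
- calibration(name): a dict with "camera_matrix" (3x3 intrinsics, pixels), "eye" and "orientation" of the camera in the world; the wrist camera has in their place "tool_from_camera" (4x4, takes a point from camera to tool coordinates, whose origin is the TCP and whose axes are the flange's). Camera axes: x right, y up, looking along -z (the intrinsics and any distortion apply to the point x, -y, -z); pixel columns grow to the right and rows downward; lengths in m; the calibration is good to about 2 mm. A picture is of the moment at which its call begins: read the wrist's pose just before it. calibration takes no time and is no camera call.
- close_job(): hands the job in, once; it reports no verdict.
The state is a dict: "time": time; "joint_positions": joint angles; "qvel": joint speeds; "joint_torque": joint torques, N m; "tool_pos": TCP position; "ee_rot": TCP orientation; "wrist_force": force on the tool from outside, world axes, zero at the start; "wrist_torque": the same for the moment, N m; "width": finger opening in m.
Only numpy, scipy, OpenCV 4.12 (cv2) and the standard library are available. Lean on these libraries where they do the work, as an engineer would, in place of code of your own. Each camera call takes 0.05 s, during which the arm holds its last target. There are 200 camera calls.

## Working session

There is one attempt and no reset: what is moved stays moved. The work goes in short steps, Python scripts to look and compute and a tool call to move; the robot and the scene stay as the last step left them, time stands still between calls to the robot, and variables do not carry over. Pictures are saved under pics/ and viewed, about 12 in all and at most 16, crops included, and the job is handed in when it is done.

Besides the shell and the picture viewer there is one more tool, called after ">>>" as name(argument=value, ...) on one line, values as JSON. step_arm: Moves the arm, as the interface text tells. Its arguments: {"type":"object","properties":{"increments":{"type":"string"},"claw":{"type":"number"}},"required":["increments"]}

```bash
mkdir -p pics
python3 - <<'E'
from bench import *
import cv2
o=get_obs();print(o)
for n in("top","side","wrist"):
    c=calibration(n);print(n,c)
    cv2.imwrite(f"pics/{n}0.png",snapshot(n)[:,:,::-1])
E
```

```text
{'time': 0.0, 'joint_positions': array([-1.26307135e+00,  8.79650569e-02,  1.37220700e+00, -1.57264816e-05,
        1.68360751e+00, -1.03128636e-01]), 'qvel': array([-1.17238101e-04, -1.14403582e-03, -9.24492637e-05,  7.83515857e-04,
        4.04390132e-04,  4.15989725e-04]), 'joint_torque': array([ 4.54821002e-04, -3.40183353e+01, -3.02424037e+01,  7.16809463e-02,
        3.29589285e-02, -1.58921021e-04]), 'tool_pos': array([ 0.21947839, -0.50372498,  0.20432266]), 'ee_rot': array([-3.13941575e+00, -2.09586157e-04,  4.10851635e-01]), 'wrist_force': array([ 0.77608976,  0.33533682, -0.13202375]), 'wrist_torque': array([-0.02253086, -0.03512847,  0.05699042]), 'width': 0.09391240842501251}
top {'camera_matrix': array([[436.23139625,   0.        , 270.31254072],
       [  0.        , 436.23139625, 208.3916602 ],
       [  0.        ,   0.        ,   1.        ]]), 'eye': array([0.42101676, 0.00762419, 1.09346313]), 'orientation': array([ 0.09180052,  0.01615494, -1.58725633])}
side {'camera_matrix': array([[521.54455425,   0.        , 278.35183479],
       [  0.        , 521.54455425, 200.06216064],
       [  0.        ,   0.        ,   1.        ]]), 'eye': array([-0.12950193,  0.88514624,  0.7237809 ]), 'orientation': array([ 1.02141899,  0.00328832, -2.5319623 ])}
wrist {'camera_matrix': array([[368.32621285,   0.        , 283.52203986],
       [  0.        , 368.32621285, 208.62660743],
       [  0.        ,   0.        ,   1.        ]]), 'tool_from_camera': array([[-5.43780652e-04,  9.70386893e-01,  2.41555339e-01,
         7.09365567e-02],
       [ 9.99999836e-01,  5.71136925e-04, -4.32332543e-05,
        -2.30389895e-04],
       [-1.79914157e-04,  2.41555276e-01, -9.70387044e-01,
        -1.79092928e-01],
       [ 0.00000000e+00,  0.00000000e+00,  0.00000000e+00,
         1.00000000e+00]])}
```

View pics/top0.png

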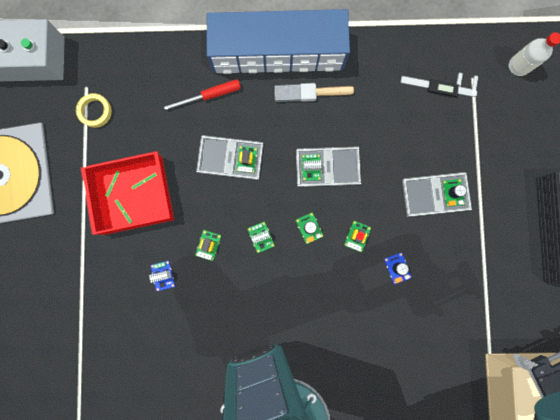

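View pics/side0.png

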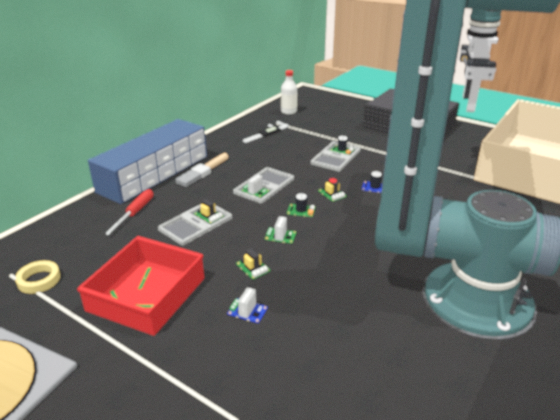

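```bash
ls -la; python3 -c "
import bench;print([n for n in dir(bench) if not n.startswith('__')]);print(getattr(bench,'hold_point_z',None))"
```

```text
total 12
drwxr-xr-x  3 agent agent 4096 Dec  4 23:18 .
drwxr-xr-x 23 root  root  4096 Dec  4 23:18 ..
drwxr-xr-x  2 agent agent 4096 Dec  4 23:19 pics
['IKError', 'calibration', 'close_job', 'get_obs', 'hold_point_z', 'snapshot']
0.0188
```

```bash
cat > h.py <<'E'
from bench import *
import cv2, numpy as np
from scipy.spatial.transform import Rotation as R
def ray(n,uv,z,o=None):
    c=calibration(n);K=c["camera_matrix"];uv=np.atleast_2d(uv).astype(float)
    d=np.c_[(uv[:,0]-K[0,2])/K[0,0],-(uv[:,1]-K[1,2])/K[1,1],-np.ones(len(uv))]
    if n=="wrist":
        T=c["tool_from_camera"];Rt=R.from_euler("xyz",o["ee_rot"]).as_matrix()
        M=Rt@T[:3,:3];e=o["tool_pos"]+Rt@T[:3,3]
    else: M=R.from_euler("xyz",c["orientation"]).as_matrix();e=c["eye"]
    d=d@M.T
    return (e+d*((z-e[2])/d[:,2])[:,None])[:,:2]
def blobs(m,n,z,o=None,amin=150):
    out=[]
    for c in cv2.findContours(m.astype(np.uint8),cv2.RETR_EXTERNAL,cv2.CHAIN_APPROX_NONE)[0]:
        if cv2.contourArea(c)<amin: continue
        p=ray(n,c[:,0],z,o);(cx,cy),(w,h),a=cv2.minAreaRect((p*1000).astype(np.float32))
        if w<h: w,h,a=h,w,a+90
        a=(a+90)%180-90
        u=c[:,0].mean(0)
        out.append((u.round(),round(cx,1),round(cy,1),round(w,1),round(h,1),round(np.radians(a),3)))
    return out
E
python3 - <<'E'
from h import *
im=cv2.imread("pics/top0.png");hsv=cv2.cvtColor(im,cv2.COLOR_BGR2HSV);H,S,V=cv2.split(hsv)
k=np.ones((5,5),np.uint8)
g=((H>45)&(H<85)&(S>90)&(V>60)).astype(np.uint8)
print("green");[print(*b) for b in blobs(cv2.morphologyEx(g,cv2.MORPH_CLOSE,k),"top",.002,amin=100)]
bl=((H>105)&(H<130)&(S>150)&(V>90)).astype(np.uint8)
print("blue");[print(*b) for b in blobs(cv2.morphologyEx(bl,cv2.MORPH_CLOSE,k),"top",.002)]
gr=((S<40)&(V>110)).astype(np.uint8); gr[:120]=0;gr[300:]=0
print("grey");[print(*b) for b in blobs(cv2.morphologyEx(gr|g,cv2.MORPH_CLOSE,k),"top",.011,amin=1000)]
r=((H<8)|(H>172))&(S>150)&(V>80)
print("red");[print(*b) for b in blobs(r,"top",.06)]
c=im[120:300,60:490];cv2.imwrite("pics/c0.png",cv2.resize(c,(800,335),interpolation=cv2.INTER_CUBIC))
E
```

```text
green
[208. 245.] 433.7 181.1 68.2 49.7 -0.315
[262. 236.] 451.2 48.7 69.8 49.1 0.379
[357. 237.] 449.1 -191.6 68.2 49.3 -0.402
[309. 229.] 471.4 -72.7 68.7 49.3 0.415
[452. 193.] 553.9 -435.4 66.8 47.0 0.078
[310. 167.] 625.0 -80.6 66.5 45.6 0.055
[247. 158.] 652.2 82.1 58.9 45.8 -0.136
blue
[164. 276.] 355.2 294.2 58.8 48.7 0.254
[396. 267.] 368.6 -287.9 67.6 47.7 0.312
grey
[437. 194.] 549.6 -390.1 161.6 97.4 -1.482
[328. 166.] 624.9 -123.0 160.8 97.9 -1.555
[230. 157.] 653.4 124.5 160.3 98.1 1.434
[ 30. 173.] 626.8 652.7 241.5 135.3 0.143
red
[127. 194.] 559.3 366.8 199.0 173.6 -1.378
[221.  90.] 810.9 139.9 96.2 27.6 -1.293
```

View pics/c0.png

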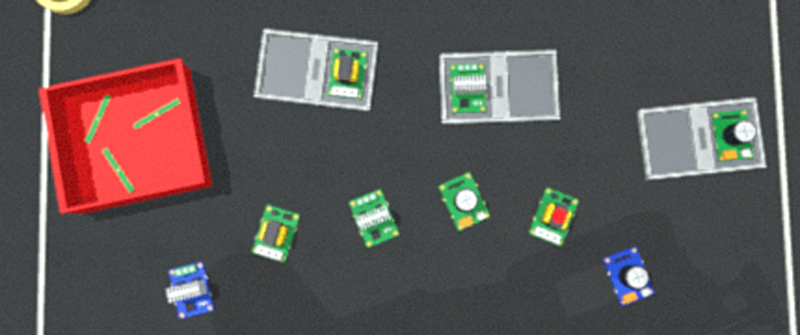

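```bash
cat >> h.py <<'E'
P=dict(rej=(449.1,-191.6,-.402),cap=(471.4,-72.7,.415),hs=(451.2,48.7,.379),tr=(433.7,181.1,-.315),
 bin=(562,377,.193),tcap=(545.8,-347.8,.089),ths=(625.6,-165.5,.016),ttr=(659.2,166.6,-.137))
def goto(k,z):
    o=get_obs();x,y,a=P[k];yaw=np.pi/2+a;p=o["tool_pos"];r=o["ee_rot"]
    d=np.array([x/1000,y/1000,z])-p
    c,s=np.cos(yaw),np.sin(yaw)
    t=100*np.array([c*d[0]+s*d[1],s*d[0]-c*d[1],-d[2]])
    print(k,"t=%.1f p="%o["time"],p.round(4),"rpy",r.round(3),"w %.3f F"%o["width"],o["wrist_force"].round(1))
    print(" turn z %.3f then shift cm"%-((yaw-r[2]+np.pi)%(2*np.pi)-np.pi),t.round(2))
E
python3 -c "
from h import *
goto('rej',.12)"
```

```text
rej t=0.1 p= [ 0.2195 -0.5038  0.2046] rpy [-3.14  -0.     0.411] w 0.094 F [-0.1  0.1 -0.3]
 turn z -0.758 then shift cm [37.72  8.91  8.46]
```

>>> step_arm(increments="0 0 0 0 0 -0.15; 0 0 0 0 0 -0.15; 0 0 0 0 0 -0.15; 0 0 0 0 0 -0.15; 0 0 0 0 0 -0.15", claw=-1)

```text
time: 0.65
tool_pos: [0.2196, -0.504, 0.205]
ee_rot: [-3.141, -0.001, 1.167]
wrist_force: [0.4, 0.3, 0.7]
width: 0.0938
```

>>> step_arm(increments="3.5 0.8 0.8 0 0 0; 3.5 0.8 0.8 0 0 0; 3.5 0.8 0.8 0 0 0; 3.5 0.8 0.8 0 0 0; 3.5 0.8 0.8 0 0 0")

```text
time: 1.15
tool_pos: [0.3266, -0.3583, 0.1648]
ee_rot: [-3.141, -0.0, 1.16]
wrist_force: [0.4, -0.6, 0.5]
width: 0.094
```

>>> step_arm(increments="3.5 0.8 0.8 0 0 0; 3.5 0.8 0.8 0 0 0; 3.5 0.8 0.8 0 0 0; 3.5 0.8 0.8 0 0 0; 3.5 0.8 0.8 0 0 0")

```text
time: 1.65
tool_pos: [0.433, -0.2138, 0.1249]
ee_rot: [-3.141, 0.0, 1.161]
wrist_force: [-0.3, -0.5, 0.4]
width: 0.0939
```

Run:
```python
from h import *
goto('rej',.12)
o=get_obs();im=snapshot("wrist")[:,:,::-1];cv2.imwrite("pics/w1.png",im)
goto('rej',.015)
```

```text
rej t=1.6 p= [ 0.433  -0.2138  0.1249] rpy [-3.141  0.     1.161] w 0.094 F [-0.3 -0.5  0.4]
 turn z -0.008 then shift cm [2.67 0.61 0.49]
rej t=1.7 p= [ 0.4349 -0.209   0.1234] rpy [-3.14  -0.005  1.165] w 0.094 F [ 0.5  2.9 -1.1]
 turn z -0.004 then shift cm [ 2.16  0.63 10.84]
```

View pics/w1.png

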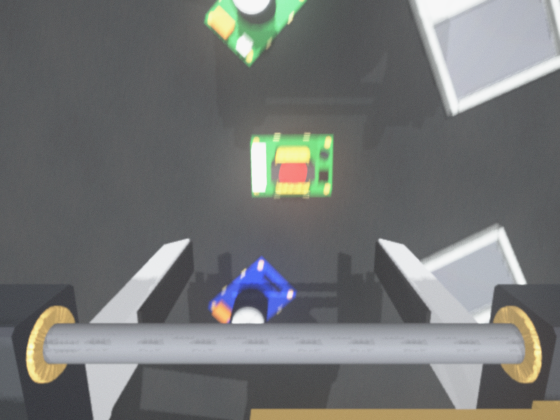

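```bash
cat >> h.py <<'E'
def wlook(name=None,z=.002):
    o=get_obs();im=snapshot("wrist")[:,:,::-1]
    if name: cv2.imwrite(f"pics/{name}.png",im)
    return wblobs(im,o,z)
def wblobs(im,o,z=.002):
    H,S,V=cv2.split(cv2.cvtColor(np.ascontiguousarray(im),cv2.COLOR_BGR2HSV))
    m=((H>45)&(H<85)&(S>90)&(V>60)).astype(np.uint8)
    m=cv2.morphologyEx(m,cv2.MORPH_CLOSE,np.ones((15,15),np.uint8))
    [print(*b) for b in blobs(m,"wrist",z,o,800)]
E
python3 - <<'E'
from h import *
o=dict(tool_pos=np.array([.433,-.2138,.1249]),ee_rot=np.array([-3.141,0,1.161]))
wblobs(cv2.imread("pics/w1.png"),o)
goto('rej',.05)
E
```

```text
[294. 159.] 452.6 -187.4 65.8 47.1 -0.394
[254.  23.] 469.3 -83.9 69.9 42.3 -0.41
rej t=1.7 p= [ 0.4349 -0.209   0.1234] rpy [-3.14  -0.005  1.165] w 0.094 F [ 0.5  2.9 -1.1]
 turn z -0.004 then shift cm [2.16 0.63 7.34]
```

>>> step_arm(increments="1.1 0.3 1.5 0 0 0; 1.1 0.3 1.5 0 0 0; 0 0 0 0 0 0; 0 0 0 0 0 0")

```text
time: 2.1
tool_pos: [0.4464, -0.1974, 0.0953]
ee_rot: [-3.14, 0.0, 1.161]
wrist_force: [0.0, -0.4, 0.5]
width: 0.094
```

Run:
```python
from h import *
wlook()
goto('rej',.015)
```

```text
[283. 198.] 450.3 -190.0 66.8 46.7 -0.41
[243.  41.] 474.8 -69.6 69.6 46.7 0.405
rej t=2.1 p= [ 0.4467 -0.1979  0.0959] rpy [3.141 0.    1.161] w 0.094 F [ 0.4 -0.1  0.5]
 turn z -0.008 then shift cm [ 0.68 -0.03  8.09]
```

>>> step_arm(increments="0.8 0 2 0 0 0; 0 0 2 0 0 0; 0 0 2 0 0 0; 0 0 2 0 0 0; 0 0 0 0 0 0")

```text
time: 2.65
tool_pos: [0.448, -0.1898, 0.0136]
ee_rot: [-3.137, -0.0, 1.16]
wrist_force: [-0.8, 0.5, -0.3]
width: 0.0937
```

>>> step_arm(increments="0 0 0 0 0 0; 0 0 0 0 0 0; 0 0 0 0 0 0; 0 0 0 0 0 0; 0 0 0 0 0 0", claw=1)

```text
time: 3.15
tool_pos: [0.4503, -0.1902, 0.0161]
ee_rot: [3.14, 0.0, 1.161]
wrist_force: [0.0, -0.1, -0.2]
width: 0.0573
```

>>> step_arm(increments="0 0 0 0 0 0; 0 0 0 0 0 0; 0 0 0 0 0 0")

```text
time: 3.45
tool_pos: [0.45, -0.19, 0.0154]
ee_rot: [-3.142, 0.0, 1.161]
wrist_force: [-0.7, -0.2, -0.2]
width: 0.0335
```

>>> step_arm(increments="0 0 0 0 0 0; 0 0 0 0 0 0; 0 0 0 0 0 0; 0 0 -0.5 0 0 0; 0 0 -2 0 0 0")

```text
time: 3.95
tool_pos: [0.4479, -0.1889, 0.0383]
ee_rot: [-3.135, -0.001, 1.161]
wrist_force: [-0.6, -0.0, -2.1]
width: 0.0318
```

>>> step_arm(increments="0 0 -3 0 0 0; 0 0 -3 0 0 0; 0 0 -3 0 0 0; 0 0 0 0 0 0; 0 0 0 0 0 0")

```text
time: 4.45
tool_pos: [0.4501, -0.1901, 0.1306]
ee_rot: [3.141, 0.0, 1.161]
wrist_force: [-0.7, -0.4, -2.1]
width: 0.0316
```

Run:
```python
from h import *
goto('bin',.13)
```

```text
bin t=4.5 p= [ 0.4501 -0.1901  0.1306] rpy [3.141 0.    1.161] w 0.032 F [-0.7 -0.4 -2.1]
 turn z -0.603 then shift cm [53.52 21.86  0.06]
```

>>> step_arm(increments="0 0 0 0 0 -0.15; 0 0 0 0 0 -0.15; 0 0 0 0 0 -0.15; 0 0 0 0 0 -0.15")

```text
time: 4.85
tool_pos: [0.4485, -0.1892, 0.1275]
ee_rot: [-3.138, -0.003, 1.767]
wrist_force: [-0.2, 0.6, -1.2]
width: 0.0317
```

>>> step_arm(increments="3 1.2 0 0 0 0; 3.5 1.45 0 0 0 0; 3.5 1.45 0 0 0 0; 3.5 1.45 0 0 0 0; 3.5 1.45 0 0 0 0")

```text
time: 5.35
tool_pos: [0.4851, -0.0083, 0.1277]
ee_rot: [-3.137, -0.001, 1.76]
wrist_force: [0.7, 0.1, -0.8]
width: 0.0318
```

>>> step_arm(increments="3.5 1.45 0 0 0 0; 3.5 1.45 0 0 0 0; 3.5 1.45 0 0 0 0; 3.5 1.45 0 0 0 0; 3.5 1.45 0 0 0 0")

```text
time: 5.85
tool_pos: [0.5233, 0.1769, 0.1274]
ee_rot: [-3.137, 0.0, 1.761]
wrist_force: [0.3, -0.2, -1.1]
width: 0.0318
```

>>> step_arm(increments="3.5 1.45 0 0 0 0; 3.5 1.45 0 0 0 0; 3.5 1.45 0 0 0 0; 3.5 1.45 0 0 0 0; 3.5 1.45 0 0 0 0")

```text
time: 6.35
tool_pos: [0.5617, 0.362, 0.1268]
ee_rot: [-3.136, 0.002, 1.761]
wrist_force: [0.0, -0.6, -0.3]
width: 0.0316
```

Run:
```python
from h import *
im=snapshot("top")[:,:,::-1];cv2.imwrite("pics/t2.png",cv2.resize(im[110:310,50:500],(800,356)))
cv2.imwrite("pics/w2.png",snapshot("wrist")[:,:,::-1])
goto('bin',.13)
```

```text
bin t=6.5 p= [0.5612 0.3649 0.1257] rpy [-3.136 -0.     1.766] w 0.032 F [ 0.2  0.5 -1.5]
 turn z 0.002 then shift cm [ 1.17  0.31 -0.43]
```

View pics/w2.png

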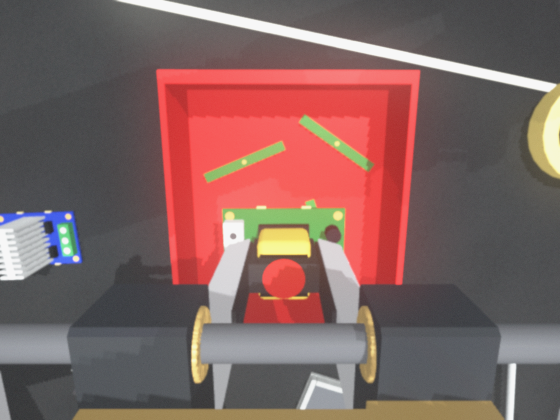

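>>> step_arm(increments="1.2 0.3 0 0 0 0; 0 0 2.5 0 0 0; 0 0 2.5 0 0 0; 0 0 2.5 0 0 0; 0 0 1.5 0 0 0")

```text
time: 6.95
tool_pos: [0.5618, 0.3718, 0.0367]
ee_rot: [-3.136, 0.002, 1.76]
wrist_force: [0.3, -0.5, -0.5]
width: 0.0315
```

>>> step_arm(increments="0 0 0.2 0 0 0; 0 0 0.2 0 0 0; 0 0 0 0 0 0; 0 0 0 0 0 0")

```text
time: 7.35
tool_pos: [0.5646, 0.374, 0.0383]
ee_rot: [3.139, -0.001, 1.761]
wrist_force: [-0.3, -0.4, -0.7]
width: 0.032
```

>>> step_arm(increments="0 0 0.2 0 0 0; 0 0 0 0 0 0")

```text
time: 7.55
tool_pos: [0.5638, 0.3737, 0.035]
ee_rot: [3.141, -0.0, 1.761]
wrist_force: [-0.1, -0.7, -2.0]
width: 0.0317
```

>>> step_arm(increments="0 0 0.3 0 0 0; 0 0 0.3 0 0 0; 0 0 0.3 0 0 0; 0 0 0 0 0 0; 0 0 0 0 0 0")

```text
time: 8.05
tool_pos: [0.5634, 0.3735, 0.0251]
ee_rot: [-3.141, 0.0, 1.761]
wrist_force: [1.0, 0.9, -1.0]
width: 0.032
```

>>> step_arm(increments="0 0 0.2 0 0 0; 0 0 0 0 0 0; 0 0 0 0 0 0")

```text
time: 8.35
tool_pos: [0.5636, 0.3736, 0.0234]
ee_rot: [-3.142, 0.0, 1.761]
wrist_force: [-0.2, 0.4, -1.2]
width: 0.0316
```

>>> step_arm(increments="0 0 0.2 0 0 0; 0 0 0 0 0 0; 0 0 0 0 0 0")

```text
time: 8.65
tool_pos: [0.5635, 0.3735, 0.0213]
ee_rot: [-3.141, 0.0, 1.761]
wrist_force: [0.0, -0.7, -0.3]
width: 0.0322
```

>>> step_arm(increments="0 0 0.1 0 0 0; 0 0 0 0 0 0; 0 0 0 0 0 0")

```text
time: 8.95
tool_pos: [0.5636, 0.3735, 0.0204]
ee_rot: [-3.142, 0.0, 1.761]
wrist_force: [-0.1, 0.3, -1.2]
width: 0.0318
```

>>> step_arm(increments="0 0 0 0 0 0; 0 0 0 0 0 0; 0 0 0 0 0 0; 0 0 0 0 0 0; 0 0 0 0 0 0", claw=-0.5)

```text
time: 9.45
tool_pos: [0.5636, 0.3736, 0.0206]
ee_rot: [3.141, 0.0, 1.761]
wrist_force: [0.5, -0.2, -0.2]
width: 0.0681
```

>>> step_arm(increments="0 0 0 0 0 0; 0 0 -2 0 0 0; 0 0 -3 0 0 0; 0 0 -3 0 0 0; 0 0 -2 0 0 0")

```text
time: 9.95
tool_pos: [0.5644, 0.374, 0.1233]
ee_rot: [3.138, -0.001, 1.761]
wrist_force: [0.9, 1.2, 0.4]
width: 0.0706
```

Run:
```python
from h import *
goto('tr',.095)
```

```text
tr t=9.9 p= [0.5644 0.374  0.1233] rpy [ 3.138e+00 -1.000e-03  1.761e+00] w 0.071 F [0.9 1.2 0.4]
 turn z 0.505 then shift cm [-22.39  -6.45   2.83]
```

>>> step_arm(increments="0 0 0 0 0 0.13; 0 0 0 0 0 0.13; 0 0 0 0 0 0.13; 0 0 0 0 0 0.115")

```text
time: 10.35
tool_pos: [0.5636, 0.3735, 0.1205]
ee_rot: [3.142, 0.0, 1.251]
wrist_force: [-0.5, -0.4, -0.1]
width: 0.0709
```

>>> step_arm(increments="-3 -0.9 0 0 0 0; -3.2 -0.9 0 0 0 0; -3.2 -0.9 0 0 0 0; -3.2 -0.9 0 0 0 0; -3.2 -0.9 0 0 0 0")

```text
time: 10.85
tool_pos: [0.471, 0.2362, 0.1205]
ee_rot: [3.141, 0.0, 1.256]
wrist_force: [0.4, -0.5, -0.7]
width: 0.0706
```

>>> step_arm(increments="-3.2 -0.9 1 0 0 0; -3.4 -1 1.5 0 0 0; 0 0 0 0 0 0; 0 0 0 0 0 0; 0 0 0 0 0 0")

```text
time: 11.35
tool_pos: [0.4348, 0.1812, 0.0967]
ee_rot: [3.139, -0.002, 1.256]
wrist_force: [0.2, -0.2, 1.5]
width: 0.0703
```

Run:
```python
from h import *
wlook("w3")
goto('tr',.015)
```

```text
[281. 206.] 434.6 183.0 66.8 46.7 -0.316
tr t=11.4 p= [0.4349 0.1814 0.0968] rpy [ 3.139e+00 -2.000e-03  1.256e+00] w 0.070 F [-0.1  0.6 -0.3]
 turn z 0.001 then shift cm [-0.07 -0.11  8.18]
```

Wrist and top agree (within 2 mm). Descend and grip.

>>> step_arm(increments="0.1 0 2 0 0 0; 0 0 2 0 0 0; 0 0 2 0 0 0; 0 0 2.1 0 0 0; 0 0 0 0 0 0")

```text
time: 11.9
tool_pos: [0.4323, 0.1816, 0.0122]
ee_rot: [-3.137, 0.003, 1.257]
wrist_force: [-1.1, -1.2, -0.2]
width: 0.0708
```

>>> step_arm(increments="0 0 0 0 0 0; 0 0 0 0 0 0; 0 0 0 0 0 0; 0 0 0 0 0 0; 0 0 0 0 0 0", claw=1)

```text
time: 12.4
tool_pos: [0.4341, 0.1815, 0.0151]
ee_rot: [3.14, -0.001, 1.256]
wrist_force: [0.4, -0.0, -0.4]
width: 0.0339
```

>>> step_arm(increments="0 0 0 0 0 0; 0 0 0 0 0 0; 0 0 0 0 0 0; 0 0 0 0 0 0; 0 0 0 0 0 0")

```text
time: 12.9
tool_pos: [0.4339, 0.1815, 0.015]
ee_rot: [3.141, -0.0, 1.256]
wrist_force: [-2.0, 0.4, 6.7]
width: 0.0318
```

>>> step_arm(increments="0 0 -1 0 0 0; 0 0 -2.5 0 0 0; 0 0 -3 0 0 0; 0 0 -3 0 0 0; 0 0 0 0 0 0")

```text
time: 13.4
tool_pos: [0.4366, 0.1821, 0.114]
ee_rot: [3.134, -0.005, 1.256]
wrist_force: [0.0, -0.2, -0.6]
width: 0.0317
```

Run:
```python
from h import *
goto('ttr',.11)
```

```text
ttr t=13.4 p= [0.4366 0.1821 0.114 ] rpy [ 3.134 -0.005  1.256] w 0.032 F [ 0.  -0.2 -0.6]
 turn z -0.178 then shift cm [ 1.5  22.27  0.4 ]
```

>>> step_arm(increments="0 0 0 0 0 -0.09; 0 0 0 0 0 -0.09; 0.2 3 0 0 0 0; 0.2 3.2 0 0 0 0; 0.2 3.2 0 0 0 0")

```text
time: 13.9
tool_pos: [0.5275, 0.1743, 0.1074]
ee_rot: [-3.139, 0.001, 1.436]
wrist_force: [-0.9, -0.0, -0.4]
width: 0.0318
```

>>> step_arm(increments="0.2 3.2 0 0 0 0; 0.2 3.2 0 0 0 0; 0.2 3.2 0 0 0 0; 0.2 3.2 0 0 0 0; 0 0 0 0 0 0")

```text
time: 14.4
tool_pos: [0.6573, 0.1641, 0.1052]
ee_rot: [-3.138, 0.002, 1.434]
wrist_force: [0.3, -0.2, -1.6]
width: 0.0318
```

>>> step_arm(increments="0 0 0 0 0 0; 0 0 0 0 0 0")

```text
time: 14.6
tool_pos: [0.6541, 0.1654, 0.1083]
ee_rot: [-3.139, 0.001, 1.436]
wrist_force: [-0.7, -0.5, -0.4]
width: 0.0315
```

Run:
```python
from h import *
goto('ttr',.025)
o=get_obs();cv2.imwrite("pics/w4.png",snapshot("wrist")[:,:,::-1])
```

```text
ttr t=14.6 p= [0.6541 0.1654 0.1083] rpy [-3.139e+00  1.000e-03  1.436e+00] w 0.031 F [-0.7 -0.5 -0.4]
 turn z 0.002 then shift cm [0.19 0.49 8.33]
```

View pics/w4.png

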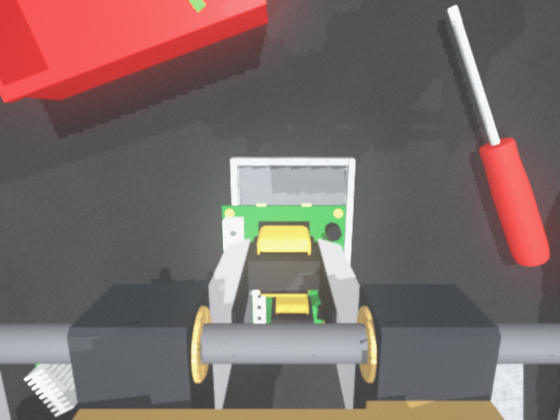

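```bash
cat >> h.py <<'E'
def pocket(k,uv1,uv2,s,o=None):
    """outer corner pixels of the free-end short edge of a tray -> pocket centre; s=+1: that end is at tray +y"""
    o=o or get_obs();a,b=ray("wrist",[uv1,uv2],.011,o)*1000
    if a[0]>b[0]: a,b=b,a
    ex=(b-a)/np.linalg.norm(b-a);ey=np.array([-ex[1],ex[0]])*s
    c=(a+b)/2-ey*36
    print(k,"edge",np.linalg.norm(b-a).round(1),"(94) pocket",c.round(1),"ang",np.arctan2(ex[1],ex[0]).round(3),"top said",P[k])
E
python3 - <<'E'
from h import *
pocket('ttr',(232,159),(354,158),1)
E
```

```text
ttr edge 91.5 (94) pocket [662.8 168.7] ang -0.127 top said (659.2, 166.6, -0.137)
```

>>> step_arm(increments="0.3 0.6 2 0 0 0; 0 0 2 0 0 0; 0 0 2 0 0 0; 0 0 1.3 0 0 0; 0 0 0 0 0 0")

```text
time: 15.15
tool_pos: [0.6595, 0.1674, 0.034]
ee_rot: [-3.137, 0.002, 1.436]
wrist_force: [-1.2, -0.4, -1.7]
width: 0.0315
```

>>> step_arm(increments="0 0 0 0 0 0; 0 0 0.3 0 0 0; 0 0 0.3 0 0 0; 0 0 0 0 0 0; 0 0 0 0 0 0")

```text
time: 15.65
tool_pos: [0.662, 0.1675, 0.0307]
ee_rot: [3.141, -0.0, 1.436]
wrist_force: [0.1, -0.0, -1.4]
width: 0.0321
```

>>> step_arm(increments="0 0 0.2 0 0 0; 0 0 0 0 0 0; 0 0 0 0 0 0")

```text
time: 15.95
tool_pos: [0.6618, 0.1675, 0.0283]
ee_rot: [-3.141, 0.0, 1.436]
wrist_force: [0.1, 0.4, -0.7]
width: 0.0316
```

>>> step_arm(increments="0 0 0.2 0 0 0; 0 0 0 0 0 0; 0 0 0 0 0 0")

```text
time: 16.25
tool_pos: [0.6618, 0.1675, 0.0263]
ee_rot: [-3.141, 0.0, 1.436]
wrist_force: [0.2, 0.6, -0.9]
width: 0.032
```

>>> step_arm(increments="0 0 0.3 0 0 0; 0 0 0.3 0 0 0; 0 0 0 0 0 0; 0 0 0 0 0 0")

```text
time: 16.65
tool_pos: [0.6617, 0.1675, 0.0201]
ee_rot: [-3.141, 0.0, 1.436]
wrist_force: [-0.4, 0.1, -1.3]
width: 0.0316
```

>>> step_arm(increments="0 0 0.1 0 0 0; 0 0 0 0 0 0; 0 0 0 0 0 0")

```text
time: 16.95
tool_pos: [0.6619, 0.1675, 0.0195]
ee_rot: [3.141, 0.0, 1.436]
wrist_force: [-0.2, -0.3, -1.3]
width: 0.032
```

>>> step_arm(increments="0 0 0.1 0 0 0; 0 0 0 0 0 0; 0 0 0 0 0 0")

```text
time: 17.25
tool_pos: [0.6618, 0.1675, 0.0184]
ee_rot: [-3.142, 0.0, 1.436]
wrist_force: [0.0, -0.5, -1.5]
width: 0.0319
```

>>> step_arm(increments="0 0 0 0 0 0; 0 0 0 0 0 0; 0 0 0 0 0 0; 0 0 0 0 0 0; 0 0 0 0 0 0", claw=-0.5)

```text
time: 17.75
tool_pos: [0.6619, 0.1675, 0.0185]
ee_rot: [3.141, 0.0, 1.436]
wrist_force: [0.7, -0.8, 0.1]
width: 0.0685
```

>>> step_arm(increments="0 0 0 0 0 0; 0 0 -2 0 0 0; 0 0 -3 0 0 0; 0 0 -3 0 0 0; 0 0 -2 0 0 0")

```text
time: 18.25
tool_pos: [0.6627, 0.1677, 0.1213]
ee_rot: [3.138, -0.001, 1.436]
wrist_force: [0.3, 0.4, -0.3]
width: 0.0708
```

Run:
```python
from h import *
goto('hs',.095)
```

```text
hs t=18.2 p= [0.6627 0.1677 0.1213] rpy [ 3.138e+00 -1.000e-03  1.436e+00] w 0.071 F [ 0.3  0.4 -0.3]
 turn z -0.514 then shift cm [ -3.23 -24.06   2.63]
```

>>> step_arm(increments="0 0 0 0 0 -0.13; 0 0 0 0 0 -0.13; 0 0 0 0 0 -0.13; 0 0 0 0 0 -0.125; 0 0 0 0 0 0")

```text
time: 18.75
tool_pos: [0.6618, 0.1675, 0.1184]
ee_rot: [-3.141, 0.0, 1.951]
wrist_force: [-0.9, 0.2, -1.6]
width: 0.0704
```

>>> step_arm(increments="-0.4 -3 0 0 0 0; -0.4 -3 0 0 0 0; -0.4 -3 0 0 0 0; -0.4 -3 0 0 0 0; -0.4 -3 0.5 0 0 0")

```text
time: 19.25
tool_pos: [0.5295, 0.0928, 0.1142]
ee_rot: [3.14, 0.001, 1.948]
wrist_force: [-0.4, 0.1, -0.1]
width: 0.0707
```

>>> step_arm(increments="-0.4 -3 1 0 0 0; -0.4 -3 1 0 0 0; -0.4 -3 0 0 0 0; 0 0 0 0 0 0; 0 0 0 0 0 0")

```text
time: 19.75
tool_pos: [0.4513, 0.0487, 0.094]
ee_rot: [3.14, 0.001, 1.948]
wrist_force: [0.2, 0.7, -0.1]
width: 0.0706
```

>>> step_arm(increments="0 0 0 0 0 0")

```text
time: 19.85
tool_pos: [0.4521, 0.0491, 0.0941]
ee_rot: [3.14, 0.001, 1.95]
wrist_force: [-0.2, -0.8, 0.2]
width: 0.0709
```

Run:
```python
from h import *
wlook("w5")
goto('hs',.015)
```

```text
[519. 251.] 642.0 86.7 48.8 43.2 1.433
[284. 206.] 452.7 50.8 67.2 46.3 0.377
hs t=19.9 p= [0.452  0.0491 0.094 ] rpy [3.14 0.   1.95] w 0.071 F [-0.1 -0.2 -0. ]
 turn z 0.001 then shift cm [-0.01 -0.09  7.9 ]
```

>>> step_arm(increments="0.1 0 2 0 0 0; 0 0 2 0 0 0; 0 0 2 0 0 0; 0 0 1.8 0 0 0; 0 0 0 0 0 0")

```text
time: 20.4
tool_pos: [0.4489, 0.0501, 0.0128]
ee_rot: [-3.136, -0.002, 1.951]
wrist_force: [0.1, 0.8, -1.1]
width: 0.0706
```

>>> step_arm(increments="0 0 0 0 0 0; 0 0 0 0 0 0; 0 0 0 0 0 0; 0 0 0 0 0 0; 0 0 0 0 0 0", claw=1)

```text
time: 20.9
tool_pos: [0.4509, 0.0497, 0.0161]
ee_rot: [3.14, 0.0, 1.951]
wrist_force: [0.3, 0.2, -0.1]
width: 0.0341
```

>>> step_arm(increments="0 0 0 0 0 0; 0 0 0 0 0 0; 0 0 0 0 0 0; 0 0 0 0 0 0; 0 0 0 0 0 0")

```text
time: 21.4
tool_pos: [0.4507, 0.0497, 0.0157]
ee_rot: [3.141, 0.0, 1.951]
wrist_force: [-0.1, -0.4, 1.5]
width: 0.0176
```

>>> step_arm(increments="0 0 -1 0 0 0; 0 0 -2.5 0 0 0; 0 0 -3 0 0 0; 0 0 -3 0 0 0; 0 0 0 0 0 0")

```text
time: 21.9
tool_pos: [0.4535, 0.0496, 0.1155]
ee_rot: [3.133, 0.004, 1.951]
wrist_force: [1.1, 1.2, -1.4]
width: 0.0177
```

Run:
```python
from h import *
goto('ths',.11)
```

```text
ths t=21.9 p= [0.4535 0.0496 0.1155] rpy [3.133 0.004 1.951] w 0.018 F [ 1.1  1.2 -1.4]
 turn z 0.364 then shift cm [-21.78  16.86   0.55]
```

>>> step_arm(increments="0 0 0 0 0 0.12; 0 0 0 0 0 0.12; 0 0 0 0 0 0.12; 0 0 0 0 0 0")

```text
time: 22.3
tool_pos: [0.4495, 0.0497, 0.1091]
ee_rot: [-3.139, 0.0, 1.591]
wrist_force: [-0.1, 0.6, -0.6]
width: 0.0175
```

>>> step_arm(increments="-2.5 2 0 0 0 0; -2.5 2 0 0 0 0; -2.5 2 0 0 0 0; -2.5 2 0 0 0 0; -2.5 2 0 0 0 0")

```text
time: 22.8
tool_pos: [0.553, -0.0742, 0.1093]
ee_rot: [-3.14, -0.0, 1.594]
wrist_force: [0.3, 1.0, 0.1]
width: 0.0177
```

>>> step_arm(increments="-3.1 2.2 0 0 0 0; -3.1 2.2 0 0 0 0; -3.1 2.2 0 0 0 0; 0 0 0 0 0 0; 0 0 0 0 0 0")

```text
time: 23.3
tool_pos: [0.6201, -0.1652, 0.1086]
ee_rot: [-3.139, -0.002, 1.591]
wrist_force: [0.5, -0.5, -1.5]
width: 0.0181
```

>>> step_arm(increments="0 0 0 0 0 0; 0 0 0 0 0 0")

```text
time: 23.5
tool_pos: [0.6202, -0.1637, 0.1105]
ee_rot: [-3.141, -0.0, 1.593]
wrist_force: [0.0, 0.7, -1.5]
width: 0.0174
```

Run:
```python
from h import *
goto('ths',.025)
o=get_obs();cv2.imwrite("pics/w6.png",snapshot("wrist")[:,:,::-1])
```

```text
ths t=23.5 p= [ 0.6202 -0.1637  0.1105] rpy [-3.141 -0.     1.593] w 0.017 F [ 0.   0.7 -1.5]
 turn z 0.006 then shift cm [-0.19  0.53  8.55]
```

View pics/w6.png

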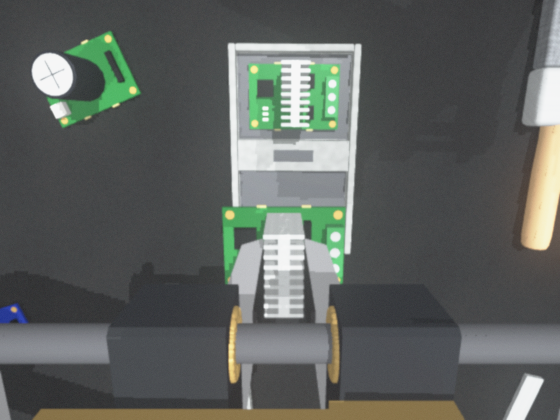

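Run:
```python
from h import *
o=get_obs();a,b=ray("wrist",[(229,45),(359,45)],.011,o)*1000
ex=(b-a)/np.linalg.norm(b-a);ex*=np.sign(ex[0]);c=(a+b)/2-121*np.array([-ex[1],ex[0]])
print(a,b,np.linalg.norm(b-a),c,ex)
```

```text
[580.46578089 -45.15111629] [671.7720963  -43.18848155] 91.32740644695414 [ 628.71924023 -165.14185533] [0.99976906 0.0214901 ]
```

>>> step_arm(increments="-0.1 0.6 2 0 0 0; 0 0 2 0 0 0; 0 0 2 0 0 0; 0 0 2 0 0 0; 0 0 0.5 0 0 0")

```text
time: 24.05
tool_pos: [0.6247, -0.1643, 0.0228]
ee_rot: [-3.137, -0.002, 1.592]
wrist_force: [-0.2, 0.0, -1.7]
width: 0.0178
```

>>> step_arm(increments="0 0 0 0 0 0; 0 0 0 0 0 0; 0 0 0 0 0 0; 0 0 0 0 0 0")

```text
time: 24.45
tool_pos: [0.6277, -0.1661, 0.027]
ee_rot: [3.139, 0.001, 1.591]
wrist_force: [0.6, 0.2, -1.1]
width: 0.0179
```

>>> step_arm(increments="0 0 0.3 0 0 0; 0 0 0.3 0 0 0; 0 0 0 0 0 0; 0 0 0 0 0 0; 0 0 0 0 0 0")

```text
time: 24.95
tool_pos: [0.6268, -0.1658, 0.0194]
ee_rot: [-3.141, 0.0, 1.591]
wrist_force: [0.2, -0.9, -0.7]
width: 0.0176
```

>>> step_arm(increments="0 0 0.1 0 0 0; 0 0 0 0 0 0; 0 0 0 0 0 0")

```text
time: 25.25
tool_pos: [0.627, -0.1659, 0.0187]
ee_rot: [3.141, 0.0, 1.591]
wrist_force: [0.6, -0.7, -0.3]
width: 0.018
```

>>> step_arm(increments="0 0 0 0 0 0; 0 0 0 0 0 0; 0 0 0 0 0 0; 0 0 0 0 0 0; 0 0 0 0 0 0", claw=-0.5)

```text
time: 25.75
tool_pos: [0.6268, -0.1658, 0.0185]
ee_rot: [3.142, 0.0, 1.591]
wrist_force: [1.2, 0.3, -0.1]
width: 0.0547
```

>>> step_arm(increments="0 0 0 0 0 0; 0 0 0 0 0 0; 0 0 -2 0 0 0; 0 0 -3 0 0 0; 0 0 -4 0 0 0")

```text
time: 26.25
tool_pos: [0.6252, -0.1653, 0.1068]
ee_rot: [-3.137, -0.002, 1.591]
wrist_force: [0.6, -1.2, 0.7]
width: 0.0705
```

Run:
```python
from h import *
goto('cap',.095)
```

```text
cap t=26.2 p= [ 0.6252 -0.1653  0.1068] rpy [-3.137e+00 -2.000e-03  1.591e+00] w 0.071 F [ 0.6 -1.2  0.7]
 turn z -0.395 then shift cm [ 14.68 -10.35   1.18]
```

>>> step_arm(increments="0 0 0 0 0 -0.13; 0 0 0 0 0 -0.13; 0 0 0 0 0 -0.13; 0 0 0 0 0 0")

```text
time: 26.65
tool_pos: [0.6268, -0.1658, 0.1086]
ee_rot: [3.142, 0.0, 1.981]
wrist_force: [-0.1, -0.1, 0.2]
width: 0.0705
```

>>> step_arm(increments="2.4 -1.7 0 0 0 0; 2.4 -1.7 0 0 0 0; 2.4 -1.7 0 0 0 0; 2.5 -1.7 0 0 0 0; 2.5 -1.7 0.5 0 0 0")

```text
time: 27.15
tool_pos: [0.4997, -0.0874, 0.1041]
ee_rot: [3.14, 0.001, 1.977]
wrist_force: [0.3, 0.9, -0.1]
width: 0.0705
```

>>> step_arm(increments="2.5 -1.8 0.5 0 0 0; 0 0 0 0 0 0; 0 0 0 0 0 0; 0 0 0 0 0 0; 0 0 0 0 0 0")

```text
time: 27.65
tool_pos: [0.4749, -0.0727, 0.0989]
ee_rot: [3.141, 0.001, 1.98]
wrist_force: [0.1, 0.2, 0.8]
width: 0.0706
```

Run:
```python
from h import *
wlook("w7")
goto('cap',.015)
```

```text
[452. 277.] 629.5 -78.5 67.7 43.6 0.016
[279. 203.] 473.4 -70.7 66.9 46.9 0.408
cap t=27.7 p= [ 0.4748 -0.0726  0.0988] rpy [3.141e+00 1.000e-03 1.980e+00] w 0.071 F [-0.2  1.2  0.3]
 turn z -0.006 then shift cm [ 0.13 -0.31  8.38]
```

>>> step_arm(increments="0.2 -0.2 2 0 0 0; 0 0 2 0 0 0; 0 0 2 0 0 0; 0 0 2.3 0 0 0; 0 0 0 0 0 0")

```text
time: 28.2
tool_pos: [0.4688, -0.0706, 0.0122]
ee_rot: [-3.136, -0.004, 1.98]
wrist_force: [0.4, 0.5, 0.5]
width: 0.0705
```

>>> step_arm(increments="0 0 0 0 0 0; 0 0 0 0 0 0; 0 0 0 0 0 0; 0 0 0 0 0 0; 0 0 0 0 0 0", claw=1)

```text
time: 28.7
tool_pos: [0.4716, -0.0711, 0.0162]
ee_rot: [3.141, 0.001, 1.981]
wrist_force: [0.5, -0.4, 0.2]
width: 0.0338
```

>>> step_arm(increments="0 0 0 0 0 0; 0 0 0 0 0 0; 0 0 0 0 0 0; 0 0 0 0 0 0; 0 0 0 0 0 0")

```text
time: 29.2
tool_pos: [0.4716, -0.0711, 0.016]
ee_rot: [3.141, 0.001, 1.981]
wrist_force: [-0.3, 0.9, 5.2]
width: 0.0294
```

>>> step_arm(increments="0 0 -1 0 0 0; 0 0 -2.5 0 0 0; 0 0 -3 0 0 0; 0 0 -3 0 0 0; 0 0 0 0 0 0")

```text
time: 29.7
tool_pos: [0.4738, -0.0718, 0.1151]
ee_rot: [3.135, 0.006, 1.981]
wrist_force: [0.1, -0.8, -1.1]
width: 0.0298
```

Run:
```python
from h import *
goto('tcap',.11)
```

```text
tcap t=29.7 p= [ 0.4738 -0.0718  0.1151] rpy [3.135 0.006 1.981] w 0.030 F [ 0.1 -0.8 -1.1]
 turn z 0.321 then shift cm [-28.13   4.72   0.51]
```

>>> step_arm(increments="0 0 0 0 0 0.08; 0 0 0 0 0 0.08; 0 0 0 0 0 0.08; 0 0 0 0 0 0.08; 0 0 0 0 0 0")

```text
time: 30.2
tool_pos: [0.47, -0.0708, 0.1086]
ee_rot: [-3.138, -0.001, 1.661]
wrist_force: [0.4, 0.6, -1.8]
width: 0.0295
```

>>> step_arm(increments="-2 0.3 0 0 0 0; -2.5 0.4 0 0 0 0; -3 0.5 0 0 0 0; -3 0.5 0 0 0 0; -3 0.5 0 0 0 0")

```text
time: 30.7
tool_pos: [0.5047, -0.2043, 0.1091]
ee_rot: [-3.14, -0.001, 1.663]
wrist_force: [-0.3, 0.2, -1.1]
width: 0.0293
```

>>> step_arm(increments="-3 0.5 0 0 0 0; -3 0.5 0 0 0 0; -3 0.5 0 0 0 0; -3 0.5 0 0 0 0; -2.6 0.5 0 0 0 0")

```text
time: 31.2
tool_pos: [0.5427, -0.3478, 0.1087]
ee_rot: [-3.14, -0.001, 1.662]
wrist_force: [0.5, -0.5, -1.3]
width: 0.0295
```

>>> step_arm(increments="0 0 0 0 0 0; 0 0 0 0 0 0; 0 0 0 0 0 0")

```text
time: 31.5
tool_pos: [0.5428, -0.3455, 0.1097]
ee_rot: [-3.14, -0.002, 1.662]
wrist_force: [-0.5, 0.1, 0.1]
width: 0.0294
```

Run:
```python
from h import *
goto('tcap',.025)
o=get_obs();cv2.imwrite("pics/w8.png",snapshot("wrist")[:,:,::-1])
```

```text
tcap t=31.5 p= [ 0.5428 -0.3455  0.1097] rpy [-3.140e+00 -2.000e-03  1.662e+00] w 0.029 F [-0.5  0.1  0.1]
 turn z 0.002 then shift cm [-0.26  0.28  8.47]
```

View pics/w8.png

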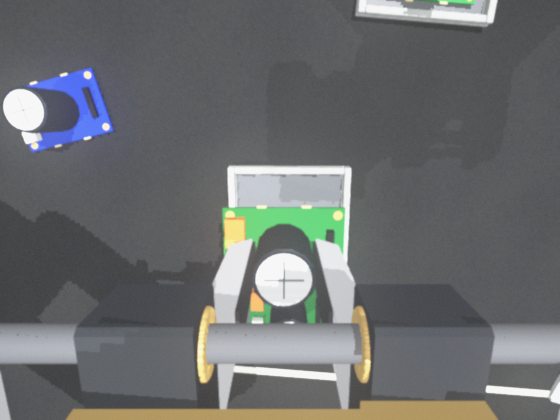

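Run:
```python
from h import *
pocket('tcap',(228,167),(350,167),1)
```

```text
tcap edge 92.4 (94) pocket [ 548.1 -347.3] ang 0.091 top said (545.8, -347.8, 0.089)
```

>>> step_arm(increments="-0.2 0.4 2 0 0 0; 0 0 2 0 0 0; 0 0 2 0 0 0; 0 0 1.8 0 0 0; 0 0 0.5 0 0 0")

```text
time: 32.05
tool_pos: [0.5459, -0.3461, 0.025]
ee_rot: [-3.138, -0.003, 1.662]
wrist_force: [0.2, -0.1, 0.2]
width: 0.0296
```

>>> step_arm(increments="0 0 0 0 0 0; 0 0 0 0 0 0; 0 0 0 0 0 0; 0 0 0 0 0 0")

```text
time: 32.45
tool_pos: [0.548, -0.3487, 0.0289]
ee_rot: [3.14, 0.002, 1.661]
wrist_force: [0.5, 0.4, -1.3]
width: 0.0296
```

>>> step_arm(increments="0 0 0.3 0 0 0; 0 0 0.3 0 0 0; 0 0 0.2 0 0 0; 0 0 0 0 0 0; 0 0 0 0 0 0")

```text
time: 32.95
tool_pos: [0.5473, -0.3482, 0.0193]
ee_rot: [-3.141, -0.0, 1.661]
wrist_force: [-0.8, 0.2, -1.8]
width: 0.0295
```

>>> step_arm(increments="0 0 0.1 0 0 0; 0 0 0 0 0 0; 0 0 0 0 0 0")

```text
time: 33.25
tool_pos: [0.5474, -0.3483, 0.0191]
ee_rot: [3.141, 0.0, 1.661]
wrist_force: [-2.3, 1.2, 4.0]
width: 0.0298
```

Contact felt (about 5 N up). Release, rise, and clear the view for the check.

>>> step_arm(increments="0 0 0 0 0 0; 0 0 0 0 0 0; 0 0 0 0 0 0; 0 0 0 0 0 0; 0 0 0 0 0 0", claw=-0.5)

```text
time: 33.75
tool_pos: [0.5474, -0.3483, 0.0183]
ee_rot: [-3.142, -0.0, 1.661]
wrist_force: [0.1, -0.6, -0.7]
width: 0.0662
```

>>> step_arm(increments="0 0 0 0 0 0; 0 0 -2 0 0 0; 0 0 -3 0 0 0; 0 0 -4 0 0 0; 0 0 -4 0 0 0")

```text
time: 34.25
tool_pos: [0.547, -0.3479, 0.1492]
ee_rot: [-3.141, -0.001, 1.661]
wrist_force: [-0.3, 0.4, -0.2]
width: 0.0705
```

>>> step_arm(increments="0 -4 -2 0 0 0; 0 -4 -2 0 0 0; 0 -4 0 0 0 0; 0 -4 0 0 0 0; 0 -4 0 0 0 0")

```text
time: 34.75
tool_pos: [0.3467, -0.3663, 0.1889]
ee_rot: [3.141, 0.001, 1.661]
wrist_force: [-0.5, -1.0, -0.7]
width: 0.0704
```

>>> step_arm(increments="0 0 0 0 0 0; 0 0 0 0 0 0; 0 0 0 0 0 0")

```text
time: 35.05
tool_pos: [0.3491, -0.3662, 0.1886]
ee_rot: [3.141, 0.0, 1.661]
wrist_force: [-0.0, 0.2, 0.2]
width: 0.0701
```

Run:
```python
from h import *
im=np.ascontiguousarray(snapshot("top")[:,:,::-1])
H,S,V=cv2.split(cv2.cvtColor(im,cv2.COLOR_BGR2HSV));k=np.ones((5,5),np.uint8)
g=((H>45)&(H<85)&(S>90)&(V>60)).astype(np.uint8)
print("green");[print(*b) for b in blobs(cv2.morphologyEx(g,cv2.MORPH_CLOSE,k),"top",.005,amin=100)]
bl=((H>105)&(H<130)&(S>150)&(V>90)).astype(np.uint8)
print("blue");[print(*b) for b in blobs(cv2.morphologyEx(bl,cv2.MORPH_CLOSE,k),"top",.002)]
cv2.imwrite("pics/t9.png",cv2.resize(im[110:310,50:500],(800,356),interpolation=cv2.INTER_CUBIC))
cv2.imwrite("pics/s9.png",snapshot("side")[:,:,::-1])
```

```text
green
[419. 196.] 546.7 -349.8 66.0 46.4 0.098
[135. 193.] 569.4 367.5 56.9 43.4 -0.039
[452. 193.] 553.5 -434.3 66.6 47.2 0.078
[309. 167.] 624.6 -80.4 66.1 45.1 0.049
[344. 165.] 626.1 -166.3 66.6 44.6 0.028
[247. 158.] 651.6 81.9 58.7 45.7 -0.136
[214. 155.] 661.5 167.0 64.4 46.3 -0.138
blue
[164. 276.] 355.0 294.0 58.7 47.3 0.241
[396. 268.] 370.9 -282.4 63.7 49.3 -0.015
```

View pics/t9.png

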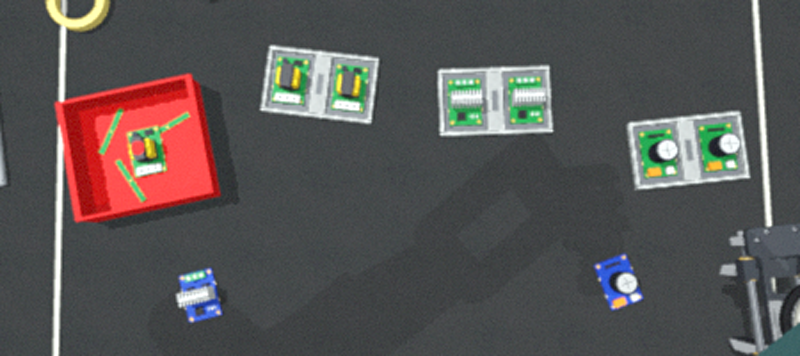

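View pics/s9.png

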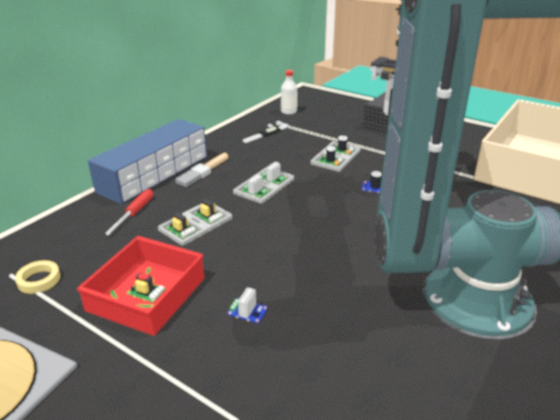

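```bash
python3 -c "
from bench import *
print(close_job())"
```

```text
the job is handed in; nothing more can be done
None
```

The job is handed in at about 35 s of the allowed 112 s, with all four green boards placed. The three good ones sit in the free pockets beside their own kind. The stickered one is in the scrap bin. Each board was lowered to within about a millimetre of the floor before I opened the gripper, and I felt contact only on the capacitor board.

**Good boards:** In the final overhead picture each good board is within about 3 mm of where I measured its pocket centre, and within 0.02 rad of the pocket's direction. Their full outlines show at the expected size, so they look flat; I did not measure tilt directly.

**Rejected board:** It is upright near the middle of the bin, among the strips. I read it at about (569, 368) mm, against my rough bin centre of (562, 377).

**Blue boards:** The heat-sink board reads unchanged. The capacitor board's colour outline gave about 6 mm of movement and a different angle from the first reading. Nothing came near it, and it looks the same in the pictures, so I put that down to the arm's shadow, but did not re-measure it.

**Measurement disagreement:** The overhead and wrist cameras differed by 2–4 mm on the boards and pockets, so I aimed between the two. One wrist reading, taken while the arm was still moving, was off by about 5 mm, so I repeated it with the arm at rest.

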